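# Take a roll with the serving tongs

### The job

Pick up the steel serving tongs with the gripper, squeeze them shut on the small round roll on the serving board and lift the roll with them. Carry it over the middle of the small walnut tray and finish there while still holding it in the tongs, lifted at least 8 cm above the board's height; do not set it down or let go. Do not touch the rolls with the fingers, and leave the long roll and the milk pitcher where they are.

Things in the scene. Friction and masses are not known exactly. Their poses are not given: they have to be found in the camera images.
- tongs: bare steel spring tongs lying flat on the counter: two 3 mm strip arms standing on edge in a V, up to 28 mm high, 200 mm long plus a small ring behind the hinge, 105 g. Origin: hinge pin, underside; x along the open tongs' centre line to the jaws, z up. The arms swing level, about z. Grip them from above across the flat parts 60 to 120 mm ahead of the hinge
- tongs_arm (a joint): closing angle of the left (+y) arm against the right one, which is the fixed one; 0 open, about 0.30 jaws on the round roll, at most 0.5. A spring opens it, pushing outward on each finger at 90 mm with 4 N when open, 8 N on the roll, so half-closed tongs can be carried. Squeezed between two fingers both arms close alike about the centre line
- tongs_grip (a point): middle of the open tongs' flat gripping part, 90 mm ahead of the hinge on the centre line, 13 mm above the underside. The strips here stand 2 to 24 mm above the counter. Outer width, open: 50 mm at 60 mm from the hinge, 58 at 90, 67 at 120; about 32 mm and parallel when the jaws touch the round roll
- jaw_left (a point): in the left jaw, at the middle of its cup, 180 mm ahead of the hinge, 14 mm above its underside; moves with the left arm. The jaws span 160 to 200 mm from the hinge and are 28 mm high; open, the clear gap between them is 83 mm at their rear edge, 94 mm at the tips, and shrinks by twice as much as the width at the grip
- jaw_right (a point): in the right jaw, at the middle of its cup, 14 mm above its underside
- round_roll: small round bread roll, 42 mm across, 33 mm high, widest 10 to 16 mm above its base, firm, about 35 g, with a cross cut in the top. Origin at the centre of its underside; stands on the serving board beside the long roll (either side)
- roll_center (a point): centre of the round roll, 16.5 mm above its underside
- long_roll: long finger roll 84 x 28 x 28 mm lying on the serving board 9 to 16 cm from the round roll; origin at the centre of its underside, x along it. To be left alone
- board: birch serving board 172 (x) x 262 (y) x 16 mm, fixed flat on the counter; origin at the centre of its underside, so its top is 16 mm above the origin
- tray: small walnut tray 118 (x) x 150 (y) mm with a 16 mm rim, fixed on the counter; origin at the centre of its underside
- pitcher: steel milk pitcher with handle, 72 x 113 x 104 mm, loose, to be left alone; origin at the centre of its underside

How it is judged (in metres and radians):
On the way, in this order (a step that is already met when the one before it is completed fails the run):
1. the tongs are lifted off the counter in the gripper (height (world z) of tongs above 0.01 m and contact force between tongs and the fingers above 1 N), for 0.2 s.
2. the round roll is held between the jaws of the gripped tongs, 8 cm clear of the board's height (height (world z) of roll_center above 0.113 m and distance between roll_center and jaw_left below 0.034 m and distance between roll_center and jaw_right below 0.034 m and contact force between round_roll and tongs above 0.5 N and contact force between tongs and the fingers above 1 N), for 0.2 s.
At the end, for the whole second after the job is handed in: Gripper holds the tongs; both jaws hold the still round roll (centre within 34 mm of each jaw), its centre over 113 mm above the counter, within 40 mm of the tray's middle in plan, untouched by fingers; long roll and pitcher within 30 mm of where they were (all of step 2 and horizontal distance between roll_center and tray below 0.04 m and linear speed of round_roll below 0.05 m/s and contact force between round_roll and the fingers below 0.1 N and distance of each of long_roll, pitcher from where it was at the start of the episode below 0.03 m); the arm keeps its last pose, push and grip.
It fails at once if a roll is touched by the fingers (contact force between any of round_roll, long_roll and the fingers above 0.5 N).
It fails at once if the long roll or the pitcher is moved by more than 3 cm (distance of any of long_roll, pitcher from where it was at the start of the episode above 0.03 m).
It also fails if it takes over 51 s, if anything falls off the work surface, if the arm or the gripper's body presses on something with over 40 N, if the wrist force passes 120 N, or if a joint passes its speed limit or range.

### The arm

A 6-joint arm with a two-finger parallel gripper is mounted at the origin on a cart in front of the work surface, level with it; the furniture and walls round the work are solid. World frame = base frame: x ahead of the robot, y to its left, z up, the work surface at z = 0. Lengths are in mm, angles in degrees, forces in N, time in s.
With the tool pointing down it reaches from about 350 to 850 mm from the base axis. Payload 8.1 kg.
Tool frame: the origin (TCP) lies between the finger pads; the fingertips stand 25 mm ahead of it and the grasp point (between the pads) lies 6 mm ahead of it (r.tcp_to_tips is the distance from the TCP to the fingertips, in mm); z points along the fingers, y is the line along which they close (so a half turn about z gives the same grasp; the last joint's range is limited). The gripper opens to 85 mm and grips with 20 to 120 N. Pads are 22 mm wide; open, the fingers measure 114 mm over their backs; the gripper's body (76 mm by 85 mm) begins 54 mm behind the grasp point. The pads swing forward as they close: fully open they stand 13 mm farther back than shut.
Start: joints at [-69.294, 7.471, 85.268, -0, 87.261, -4.893], TCP at [259.269, -541.096, 256.292] pointing down, gripper open.
Joint ranges: [-169.43, 169.43], [-51.17, 129.36], [1.28, 143.12], [-76.62, 256.62], [0, 156.53], [-152.29, 152.29]. Speed limits (degrees/s): [136.94, 136.94, 159.86, 180, 180, 180].

### API

Orientations are given as [roll, pitch, yaw] about the fixed x, y, z axes, in that order (R = Rz(yaw) Ry(pitch) Rx(roll)).
In Python, from bench import r gives the robot as it stands.
- The arm moves only by the tool apply_moves, never from a script. Its arguments are lists of equal length, an entry for each row: "angular": the turn, a rotation vector about the world's x, y, z in units of 8 degrees (1.0 is 8 degrees), a list of three; "travel": the shift along the world's x, y, z in units of 40 mm (1.0 is 40 mm), a list of three; "jaw": the opening, from 0 (shut) to 1 (fully open). A call has 1 to 20 rows; each row shifts and turns the commanded pose from where the row before left it; what a row does not reach is not made up. A row lasts 1/8 s, in which the tool goes at most 62.5 mm and 10.7 degrees, less where a joint would pass 70% of its speed; a pose out of reach is approached as far as the arm can. A call is refused whole if a number of a shift passes 1 or a number of a turn 1, either way. A call with a gripper value outside its range is refused whole. The fingers move at their own pace and stop on an object; "force" is the grip in N (left out, the last holds). Time passes only in rows, so rows that do not move let the fingers close. It gives the time, the measured TCP pose, the force, the opening and the grip force at its end, in the units of the state.
- r.sense(): the state, without advancing time (a new reading comes with each control period).
- r.snapshot(name): name is "scene" or "top" or "wrist"; returns a dict with "color" (420x560x3 uint8, red, green, blue), "fx", "fy", "cx", "cy" (pixels), "R" (3x3) and "t" (3): a world point X has camera coordinates R X + t; the wrist camera has in their place "mount" (4x4, takes a point from camera to tool coordinates, whose origin is the TCP and whose axes are the flange's). Camera axes: x right, y down, z forward; pixel columns grow to the right and rows downward; lengths in mm; the calibration is good to about 2 mm. A picture is of the moment at which its call begins: read the wrist's pose just before it. There is no depth.
- r.hand_in(): hands the job in; it is judged then, once.
The state is a dict: "time": time; "joint_pos": joint angles; "qd": joint speeds; "joint_efforts": joint torques, N m; "tool_pos": TCP position; "tcp_rot": TCP orientation; "ft_force": force on the tool from outside, world axes, zero at the start; "wrist_torque": the same for the moment, N m; "finger_gap": finger opening in mm; "grip_force": force on a finger pad.
Only numpy, scipy, OpenCV 4.12 (cv2) and the standard library are available. Lean on these libraries where they do the work, as an engineer would, in place of code of your own. Each camera call takes 0.05 s, during which the arm holds its last target. There are 200 camera calls.

## Working session

There is one attempt and no reset: what is moved stays moved. The work goes in short steps, Python scripts to look and compute and a tool call to move; the robot and the scene stay as the last step left them, time stands still between calls to the robot, and variables do not carry over. Pictures are saved under pics/ and viewed, at most 10 in all, crops included, and the job is handed in when it is done.

Besides the shell and the picture viewer there is one more tool, called after "Request:" as name(argument=value, ...), one argument or row to a line, values as JSON. apply_moves: Moves the arm, as the interface text tells. Its arguments: {"type":"object","properties":{"angular":{"type":"array"},"travel":{"type":"array"},"jaw":{"type":"array"},"force":{"type":"number"}},"required":["angular","travel","jaw"]}

```bash
mkdir -p pics; cat > h.py <<'E'
import numpy as np, cv2
from bench import r
def snap(n,f):
    s=r.sense(); d=r.snapshot(n); cv2.imwrite('pics/'+f,cv2.cvtColor(d['color'],cv2.COLOR_RGB2BGR)); d['s']=s
    np.save('pics/'+f+'.npy',d,allow_pickle=True); return d
def load(f): return np.load('pics/'+f+'.npy',allow_pickle=True).item()
def cast(d,u,v,z):
    R=np.array(d['R']);t=np.array(d['t']); c=-R.T@t
    w=R.T@np.array([(u-d['cx'])/d['fx'],(v-d['cy'])/d['fy'],1]); return (c+w*(z-c[2])/w[2]).round(1)
def proj(d,X):
    p=np.array(d['R'])@np.array(X,float)+np.array(d['t']); return (p[0]/p[2]*d['fx']+d['cx'],p[1]/p[2]*d['fy']+d['cy'])
E
python3 - <<'E'
from h import *
for n in('scene','top'):
    d=snap(n,n+'0.png'); print(n,d['fx'],d['cx'],d['cy'],np.round(d['R'],3).tolist(),np.round(d['t'],1))
print(r.sense())
E
```

```text
scene 519.112569455096 281.4209505847017 207.88114409596542 [[0.537, -0.844, 0.001], [-0.481, -0.307, -0.821], [0.693, 0.44, -0.571]] [-492.4  240.7 1148.3]
top 545.1862115677803 283.3602760123845 204.85885085724044 [[-0.025, -1.0, 0.005], [-0.988, 0.024, -0.151], [0.151, -0.008, -0.989]] [-210.6  535.9 1393.1]
{'time': 0.1, 'joint_pos': array([-6.92921185e+01,  7.51272454e+00,  8.53244000e+01,  1.30512053e-03,
        8.72606667e+01, -4.89392309e+00]), 'qd': array([ 0.04474405, -0.04958876, -0.10390131,  0.02162406,  0.09241378,
        0.06045439]), 'joint_efforts': array([ 9.03287528e-04, -5.70952892e+01, -5.01940119e+01, -1.79902395e-04,
        8.27124633e-03, -1.00628595e-04]), 'tool_pos': array([ 259.12496142, -540.65232651,  255.31598728]), 'tcp_rot': array([-1.79902676e+02, -9.64145742e-03,  2.56017329e+01]), 'ft_force': array([-4.91849901e-01,  1.03093674e-01, -1.45148775e-04]), 'wrist_torque': array([-0.04556329,  0.03346175,  0.00933175]), 'grip_force': 0.0, 'finger_gap': 85.24684694877999}
```

View pics/top0.png

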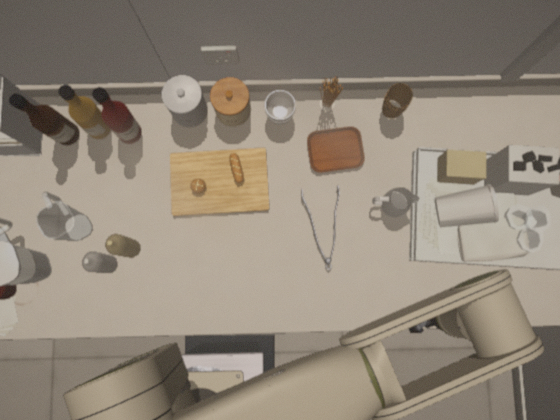

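View pics/scene0.png

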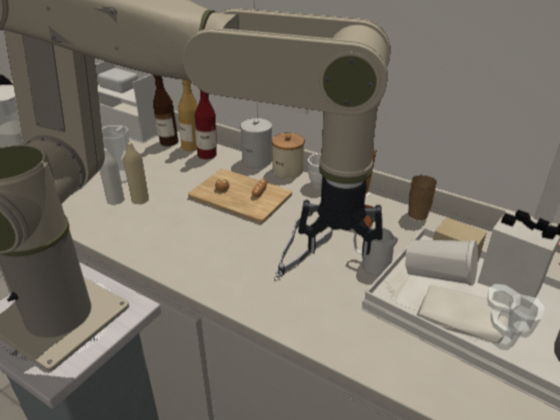

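The top view shows the tongs with hinge near (327,262) and tips near (303,190) and (337,187). The round roll is at (198,186), the long roll at (236,168), the tray at (336,149) and the pitcher at (395,203).

```bash
python3 - <<'E'
from h import *
d=load('top0.png'); im=cv2.cvtColor(d['color'],cv2.COLOR_RGB2BGR)
a=cv2.resize(im[176:276,285:355],None,fx=6,fy=6,interpolation=cv2.INTER_CUBIC)
b=cv2.resize(im[145:220,165:275],None,fx=3,fy=3,interpolation=cv2.INTER_CUBIC)
b=cv2.copyMakeBorder(b,0,600-b.shape[0],0,0,0)
cv2.imwrite('pics/crop1.png',np.hstack([a,b]))
hsv=cv2.cvtColor(d['color'],cv2.COLOR_RGB2HSV)
print('pix',d['color'][186,198],hsv[186,198],hsv[200,215],hsv[149,336],d['color'][149,336])
for n,u,v,z in [('hinge',327,262,20),('tipL',303,190,28),('tipR',337,187,28),('roll',198,186,38),('long',236,168,35),('tray',336,149,10),('pitch',395,203,80),('board',220,182,16)]: print(n,cast(d,u,v,z))
E
```

```text
pix [165 130  90] [ 16 116 165] [ 18  97 187] [ 11 122 142] [142 100  74]
hinge [ 379.1 -334.8   20. ]
tipL [ 571.4 -277.2   28. ]
tipR [ 577.3 -368.2   28. ]
roll [587.   1.  38.]
long [634.  -99.9  35. ]
tray [ 686.2 -371.6   10. ]
pitch [ 522.5 -509.5   80. ]
board [600.8 -54.9  16. ]
```

View pics/crop1.png

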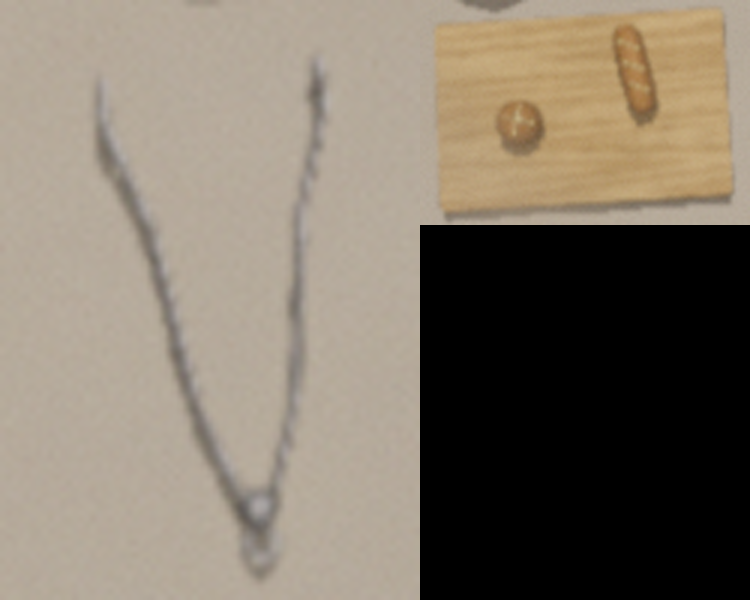

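```bash
python3 - <<'E'
from h import *
d=load('top0.png'); print('tips',r.tcp_to_tips)
h=cast(d,328.3,260.2,22); L=cast(d,301.7,189,25); R=cast(d,338,186.3,25); m=(L+R)/2
a=np.degrees(np.arctan2(*(m-h)[1::-1])); print(h,L,R,np.linalg.norm(m-h),a)
u=(m-h)/np.linalg.norm(m-h); print('grip',h+90*u, m-110*u)
# round roll centroid in crop (520,124): x=165+(520-420)/3
print('roll',cast(d,165+100/3,145+124/3,32))
hsv=cv2.cvtColor(d['color'],cv2.COLOR_RGB2HSV)
# tray edges
k=((d['color'][...,0].astype(int)-d['color'][...,2])>45).astype('uint8'); k[:125]=0;k[175:]=0;k[:,:300]=0;k[:,370:]=0
x,y,w,hh=cv2.boundingRect(k); print('tray',x,y,w,hh,cast(d,x+w/2,y+hh/2,12))
E
```

```text
tips 25.0
[ 383.6 -338.2   22. ] [ 574.7 -273.9   25. ] [ 579.7 -371.3   25. ] 194.25066280453203 4.606855273073781
grip [ 473.29853564 -330.97222543   23.38995665] [ 467.56845644 -331.43394669   23.3011641 ]
roll [587.3   1.   32. ]
tray 308 128 56 44 [ 682.9 -371.3   12. ]
```

Request:
apply_moves(
  angular=[
    [0, 0, -0.44],
    [0, 0, -0.44],
    [0, 0, -0.44],
    [0, 0, -0.44],
    [0, 0, -0.44],
    [0, 0, -0.42],
    [0, 0, 0],
    [0, 0, 0],
    [0, 0, 0],
  ],
  travel=[
    [0.6, 0.8, 0],
    [0.9, 0.9, 0],
    [0.9, 0.9, 0],
    [0.9, 0.9, 0],
    [0.9, 0.9, -0.5],
    [0.7, 0.6, -0.5],
    [0.4, 0.25, -0.5],
    [0, 0, 0],
    [0, 0, 0],
  ],
  jaw=[1, 1, 1, 1, 1, 1, 1, 1, 1],
)

```text
time: 1.23
tool_pos: [470.7, -332.0, 196.5]
tcp_rot: [180.0, 0.0, 4.6]
ft_force: [-0.7, -0.6, 0.0]
finger_gap: 85.8
grip_force: 0.0
```

```bash
python3 - <<'E'
from h import *
d=snap('wrist','w1.png'); print(d['s']['tool_pos'],d['s']['tcp_rot'],np.round(d['mount'],3).tolist(),d['fx'],d['cx'],d['cy'])
E
```

```text
[ 470.70502776 -332.04697754  196.49043689] [1.79982621e+02 2.46973769e-02 4.63937540e+00] [[0.0, -0.959, -0.282, 73.394], [1.0, 0.0, -0.0, -0.189], [0.0, -0.282, 0.959, -117.835], [0.0, 0.0, 0.0, 1.0]] 297.1030282211333 281.9189752395877 212.43442675189738
```

View pics/w1.png

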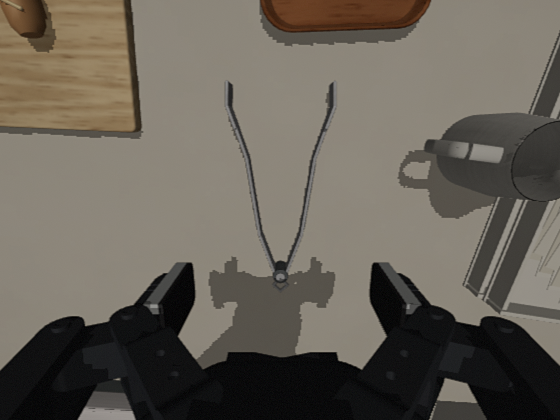

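The wrist view shows the tongs' hinge at (280,267) and tips at (228,84) and (334,84), well aligned with the hand. I'll compute the grip point from these.

```bash
cat >> h.py <<'E'
from scipy.spatial.transform import Rotation as Ro
def wcam(d):
    s=d['s'];M=np.array(d['mount']);Rt=Ro.from_euler('xyz',s['tcp_rot'],degrees=True).as_matrix()
    d['R']=(Rt@M[:3,:3]).T; d['t']=-d['R']@(Rt@M[:3,3]+s['tool_pos']); return d
E
python3 - <<'E'
from h import *
d=wcam(load('w1.png')); s=d['s']
h=cast(d,280,267,24); L=cast(d,228,83,28); R=cast(d,335,83,28); m=(L+R)/2
u=(m-h)[:2];n=np.linalg.norm(u);u/=n
print(h,L,R,n,np.degrees(np.arctan2(u[1],u[0])))
# strips at grip row
for p in [(250,170),(312,170),(257,210),(303,210)]: print(cast(d,*p,24))
g=h[:2]+90*u; print('grip',g,(g-s['tool_pos'][:2])/40, m[:2]-110*u)
E
```

```text
[ 397.4 -335.7   24. ] [ 575.7 -275.1   28. ] [ 583.4 -370.    28. ] 182.62405372787012 4.129204704873629
[ 499.2 -298.2   24. ]
[ 504.1 -358.6   24. ]
[ 459.2 -307.3   24. ]
[ 463.  -353.9   24. ]
grip [ 487.16637888 -329.21947361] [0.41153378 0.0706876 ] [ 469.83553692 -330.47064337]
```

Request:
apply_moves(
  angular=[
    [0, 0, 0],
    [0, 0, 0],
    [0, 0, 0],
    [0, 0, 0],
    [0, 0, 0],
    [0, 0, 0],
    [0, 0, 0],
    [0, 0, 0],
    [0, 0, 0],
    [0, 0, 0],
    [0, 0, 0],
    [0, 0, 0],
  ],
  travel=[
    [0.18, 0.05, -0.6],
    [0, 0, -0.9],
    [0, 0, -0.9],
    [0, 0, -0.8],
    [0, 0, -0.5],
    [0, 0, -0.3],
    [0, 0, -0.2],
    [0, 0, 0],
    [0, 0, 0],
    [0, 0, 0],
    [0, 0, 0],
    [0, 0, 0],
  ],
  jaw=[1, 1, 1, 1, 1, 1, 1, 1, 0.8, 0.72, 0.65, 0.65],
  force=25,
)

```text
time: 2.78
tool_pos: [479.8, -330.2, 30.3]
tcp_rot: [179.8, -0.1, 4.6]
ft_force: [-0.3, -1.0, 6.8]
finger_gap: 55.8
grip_force: 6.9
```

```bash
python3 - <<'E'
from h import *
d=snap('wrist','w2.png')
E
```

```text
(no output)
```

View pics/w2.png

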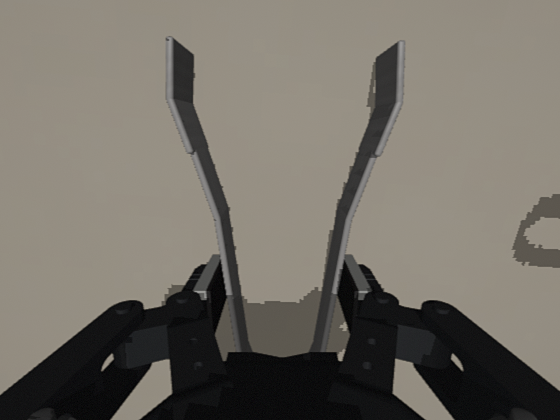

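The pads are on the flat parts of both arms, with the jaw tips at (168,38) and (402,42). I'll squeeze a little more and lift.

Request:
apply_moves(
  angular=[
    [0, 0, 0],
    [0, 0, 0],
    [0, 0, 0],
    [0, 0, 0],
    [0, 0, 0],
    [0, 0, 0],
    [0, 0, 0],
    [0, 0, 0],
    [0, 0, 0],
    [0, 0, 0],
  ],
  travel=[
    [0, 0, 0.05],
    [0, 0, 0],
    [0, 0, 0],
    [0, 0, 0.1],
    [0, 0, 0.3],
    [0, 0, 0.6],
    [0, 0, 0.6],
    [0, 0, 0],
    [0, 0, 0],
    [0, 0, 0],
  ],
  jaw=[0.6, 0.58, 0.58, 0.58, 0.58, 0.58, 0.58, 0.58, 0.58, 0.58],
)

```text
time: 4.08
tool_pos: [477.6, -328.4, 92.8]
tcp_rot: [-179.9, 0.1, 4.6]
ft_force: [0.3, 0.0, -0.7]
finger_gap: 49.8
grip_force: 4.7
```

```bash
python3 - <<'E'
from h import *
d=snap('wrist','w3.png'); snap('scene','s3.png')
print(d['s'])
d=wcam(load('w2.png'));s=d['s']
# w2: tongs on counter; tip tops z=28
for p in [(168,38),(402,42)]:
    X=cast(d,*p,28); print(X, Ro.from_euler('z',-4.6,degrees=True).apply(X-s['tool_pos']))
E
```

```text
{'time': 4.075, 'joint_pos': array([-3.95777924e+01,  1.23219875e+01,  9.75602680e+01, -5.40043897e-04,
        7.02613947e+01,  4.57828576e+01]), 'qd': array([-0.03632572,  0.0885901 , -0.1784509 , -0.04549896,  0.15421926,
        0.03771761]), 'joint_efforts': array([ 4.05034647e-03, -5.79155767e+01, -4.64673471e+01, -8.54512818e-04,
       -1.10917437e-02, -7.62334093e-05]), 'tool_pos': array([ 477.64066803, -328.40298477,   92.76526903]), 'tcp_rot': array([-1.79900185e+02,  1.03308494e-01,  4.63962301e+00]), 'ft_force': array([ 0.30815167,  0.01191387, -0.72742318]), 'wrist_torque': array([-0.01983882,  0.0483191 ,  0.01428564]), 'grip_force': 4.712695749476552, 'finger_gap': 49.750027255765346}
[ 579.6 -280.7   28. ] [103.4518524   41.37330359  -2.33449946]
[ 585.2 -365.    28. ] [102.2730448  -43.10426984  -2.33449946]
```

View pics/w3.png

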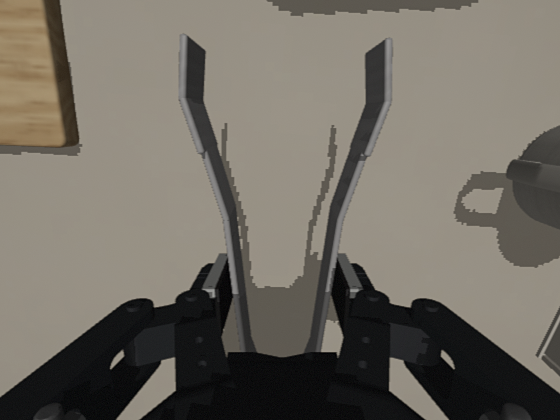

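The tongs are lifted and still straight, with tips at (183,36) and (389,41). Next I'll carry them over to hover above the roll.

Request:
apply_moves(
  angular=[
    [0, 0, 0],
    [0, 0, 0],
    [0, 0, 0],
    [0, 0, 0],
    [0, 0, 0],
    [0, 0, 0],
    [0, 0, 0],
    [0, 0, 0],
    [0, 0, 0],
    [0, 0, 0],
    [0, 0, 0],
    [0, 0, 0],
    [0, 0, 0],
    [0, 0, 0],
  ],
  travel=[
    [0, 0.3, 0.5],
    [0, 0.6, 0.2],
    [0, 0.9, 0],
    [0, 0.9, 0],
    [0, 0.9, 0],
    [0, 0.9, 0],
    [0.2, 0.9, 0],
    [0.2, 0.9, 0],
    [0.2, 0.8, 0],
    [0.08, 0.6, 0],
    [0, 0.4, 0],
    [0, 0, 0],
    [0, 0, 0],
    [0, 0, 0],
  ],
  jaw=[0.58, 0.58, 0.58, 0.58, 0.58, 0.58, 0.58, 0.58, 0.58, 0.58, 0.58, 0.58, 0.58, 0.58],
)

```text
time: 5.92
tool_pos: [505.6, -5.9, 122.3]
tcp_rot: [180.0, 0.0, 4.6]
ft_force: [0.5, 0.1, -0.2]
finger_gap: 49.9
grip_force: 4.7
```

```bash
python3 - <<'E'
from h import *
d=snap('wrist','w4.png')
E
```

```text
(no output)
```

View pics/w4.png

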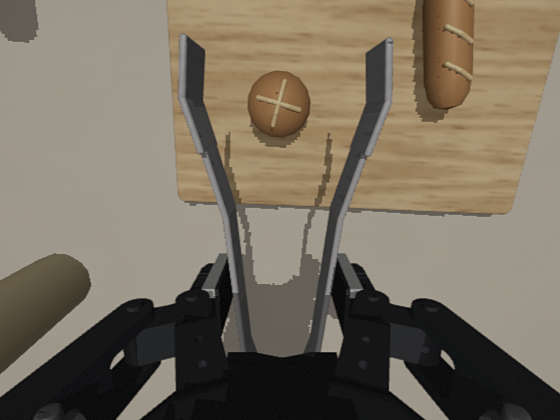

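The roll shows at (280,103) between the jaws, laterally near centre. The jaw tips are at (183,37) and (389,41).

```bash
python3 - <<'E'
from h import *
d=wcam(load('w4.png'));s=d['s']
f=lambda p,z:(cast(d,*p,z),Ro.from_euler('z',-4.6,degrees=True).apply(cast(d,*p,z)-s['tool_pos']).round(1))
print(f((279.5,103.5),32))
for p in [(181,36),(391,41),(182,101),(388,105)]: print(f(p,s['tool_pos'][2]-2.3))
E
```

```text
(array([592.2,   2.9,  32. ]), array([ 87. ,   1.9, -90.3]))
(array([606.4,  38.7, 120. ]), array([104. ,  36.4,  -2.3]))
(array([610.9, -36.7, 120. ]), array([102.5, -39.1,  -2.3]))
(array([584.5,  38.7, 120. ]), array([82.2, 38.2, -2.3]))
(array([589.3, -39.5, 120. ]), array([ 80.7, -40.2,  -2.3]))
```

Request:
apply_moves(
  angular=[
    [0, 0, 0],
    [0, 0, 0],
    [0, 0, 0],
    [0, 0, 0],
    [0, 0, 0],
    [0, 0, 0],
    [0, 0, 0],
  ],
  travel=[
    [0.1, 0.07, 0],
    [0, 0, -0.5],
    [0, 0, -0.6],
    [0, 0, -0.4],
    [0, 0, -0.28],
    [0, 0, 0],
    [0, 0, 0],
  ],
  jaw=[0.58, 0.58, 0.58, 0.58, 0.58, 0.58, 0.58],
)

```text
time: 6.85
tool_pos: [510.3, -2.4, 51.8]
tcp_rot: [180.0, -0.1, 4.6]
ft_force: [-0.0, -0.6, -0.9]
finger_gap: 49.6
grip_force: 4.7
```

```bash
python3 - <<'E'
from h import *
d=snap('wrist','w5.png'); print(d['s']['tool_pos'],d['s']['ft_force']); s=snap('scene','s5.png')
a=d['color'][:300,130:430];b=cv2.resize(s['color'][150:250,180:310],None,fx=3,fy=3,interpolation=cv2.INTER_CUBIC)
cv2.imwrite('pics/c5.png',cv2.cvtColor(np.hstack([a,b]),cv2.COLOR_RGB2BGR))
E
```

```text
[510.29465537  -2.36275073  51.84871952] [-0.02788199 -0.5632288  -0.86897243]
```

View pics/c5.png

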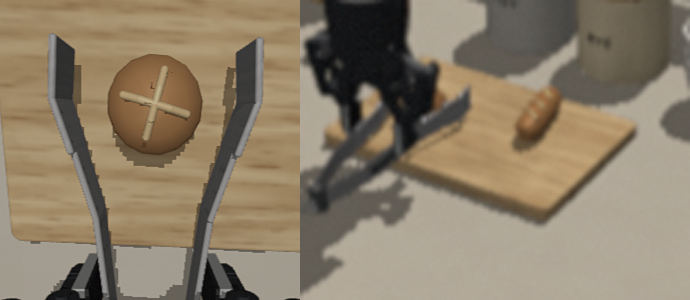

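The roll is centred between the jaw cups: its centre is at crop (154,104), and the cup kinks are at (50,98) and (262,102). I'll close now.

Request:
apply_moves(
  angular=[
    [0, 0, 0],
    [0, 0, 0],
    [0, 0, 0],
    [0, 0, 0],
    [0, 0, 0],
    [0, 0, 0],
    [0, 0, 0],
    [0, 0, 0],
    [0, 0, 0],
    [0, 0, 0],
  ],
  travel=[
    [0, 0, 0],
    [0, 0, 0],
    [0, 0, 0],
    [0, 0, 0],
    [0, 0, 0],
    [0, 0, 0],
    [0, 0, 0],
    [0, 0, 0],
    [0, 0, 0],
    [0, 0, 0],
  ],
  jaw=[0.53, 0.48, 0.44, 0.41, 0.38, 0.34, 0.3, 0.2, 0.2, 0.2],
  force=40,
)

```text
time: 8.2
tool_pos: [509.7, -2.3, 51.1]
tcp_rot: [-180.0, 0.0, 4.6]
ft_force: [-0.6, 0.2, 0.1]
finger_gap: 30.2
grip_force: 39.3
```

```bash
python3 - <<'E'
from h import *
d=snap('wrist','w6.png'); print(d['s']['tool_pos'],d['s']['ft_force'])
E
```

```text
[509.65236602  -2.29269276  51.07962187] [-0.62473436  0.21581427  0.09273791]
```

View pics/w6.png

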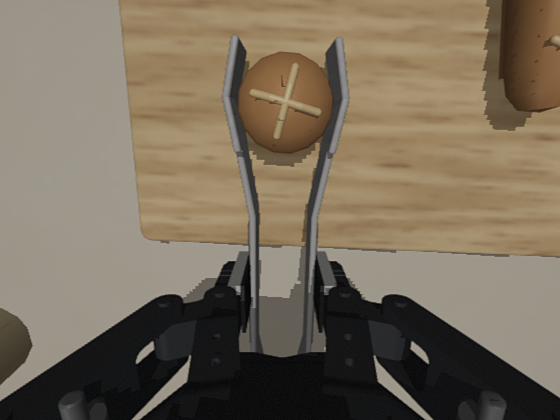

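The roll sits snugly in both cups at (286,103). I'll lift it first.

Request:
apply_moves(
  angular=[
    [0, 0, 0],
    [0, 0, 0],
    [0, 0, 0],
    [0, 0, 0],
    [0, 0, 0],
    [0, 0, 0],
    [0, 0, 0],
    [0, 0, 0],
    [0, 0, 0],
    [0, 0, 0],
    [0, 0, 0],
  ],
  travel=[
    [0, 0, 0.1],
    [0, 0, 0.2],
    [0, 0, 0.4],
    [0, 0, 0.5],
    [0, 0, 0.5],
    [0, 0, 0.5],
    [0, 0, 0.5],
    [0, 0, 0.3],
    [0, 0, 0.1],
    [0, 0, 0],
    [0, 0, 0],
  ],
  jaw=[0.2, 0.2, 0.2, 0.2, 0.2, 0.2, 0.2, 0.2, 0.2, 0.2, 0.2],
)

```text
time: 9.62
tool_pos: [509.1, -2.2, 174.1]
tcp_rot: [-180.0, 0.1, 4.6]
ft_force: [-0.3, 0.2, -1.1]
finger_gap: 30.5
grip_force: 39.5
```

Request:
apply_moves(
  angular=[
    [0, 0, 0],
    [0, 0, 0],
    [0, 0, 0],
    [0, 0, 0],
    [0, 0, 0],
    [0, 0, 0],
    [0, 0, 0],
    [0, 0, 0],
    [0, 0, 0],
    [0, 0, 0],
    [0, 0, 0],
    [0, 0, 0],
    [0, 0, 0],
    [0, 0, 0],
    [0, 0, 0],
    [0, 0, 0],
    [0, 0, 0],
    [0, 0, 0],
    [0, 0, 0],
    [0, 0, 0],
  ],
  travel=[
    [0, -0.15, 0],
    [0, -0.3, 0],
    [0, -0.5, 0],
    [0.1, -0.7, 0],
    [0.2, -0.8, 0],
    [0.2, -0.8, 0],
    [0.2, -0.8, 0],
    [0.2, -0.8, 0],
    [0.2, -0.8, 0],
    [0.3, -0.8, 0],
    [0.3, -0.8, 0],
    [0.2, -0.7, 0],
    [0.2, -0.6, 0],
    [0.1, -0.4, 0],
    [0.1, -0.25, 0],
    [0, -0.15, 0],
    [0, 0, 0],
    [0, 0, 0],
    [0, 0, 0],
    [0, 0, 0],
  ],
  jaw=[0.2, 0.2, 0.2, 0.2, 0.2, 0.2, 0.2, 0.2, 0.2, 0.2, 0.2, 0.2, 0.2, 0.2, 0.2, 0.2, 0.2, 0.2, 0.2, 0.2],
)

```text
time: 12.12
tool_pos: [601.8, -375.9, 175.2]
tcp_rot: [180.0, -0.0, 4.7]
ft_force: [0.3, 1.0, -1.4]
finger_gap: 30.2
grip_force: 39.5
```

```bash
python3 - <<'E'
from h import *
d=snap('wrist','w7.png'); t=snap('top','t7.png'); s=d['s']; print(s['tool_pos'],s['tcp_rot'],s['ft_force'])
a=d['color'][:300,100:500]; b=cv2.resize(t['color'][100:250,250:420],None,fx=2,fy=2)
cv2.imwrite('pics/c7.png',cv2.cvtColor(np.hstack([a,b]),cv2.COLOR_RGB2BGR))
w=wcam(d); print('roll xy',cast(w,286,103,s['tool_pos'][2]-19))
E
```

```text
[ 601.75324123 -375.9279581   175.22306313] [ 1.79998603e+02 -3.55577619e-03  4.66590308e+00] [ 0.25080571  0.95409013 -1.41816231]
roll xy [ 684.2 -370.7  156.2]
```

View pics/c7.png

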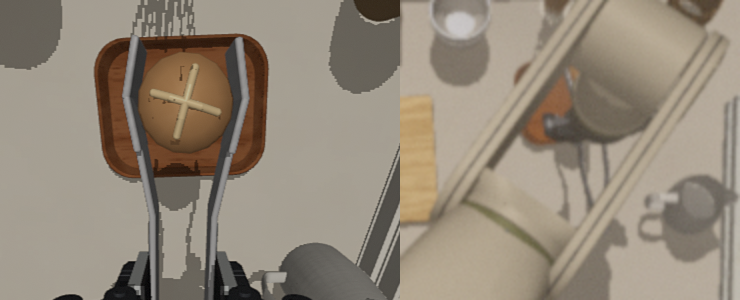

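The roll, at crop (186,103), is held in the tongs directly over the tray, and the pitcher hasn't moved. I'm handing in.

```bash
python3 -c "
from bench import r
print(r.hand_in())"
```

```text
the job is handed in; nothing more can be done
None
```

I handed the job in with the round roll held in the tongs over the middle of the tray. By my estimate its centre is about 156 mm above the counter and within 2 mm of the tray's middle. The hand-in returned no verdict.

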